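# Put the clay ware up to dry

## Task

Put the two washed clay pieces up to dry: hang the cup that has a handle by its handle on the stand's hook, and set the oblong trough down gently, the right way up, lengthwise along the narrow raised bar between the two small pots, centred across the bar's width so that it rests level. Do not shift or knock over the small pots or anything else on the table.

Things in the scene. Friction and masses are not known exactly. Their poses are not given: they have to be found in the camera images.
- trough: The oblong open trough (small planter) of plain fired clay, 140 mm long (its y axis) by 56 mm wide (its x axis) by 50 mm high, flat underside, walls 6 mm, about 0.3 kg. Stands upright on the table, any heading. Origin: centre of its underside, z up.
- mug: The one cup with a handle, plain fired clay, 62 mm across its round body (52 mm at the foot), 80 mm high, about 0.16 kg; hung up and let go, it tilts over and swings for some seconds, which does no harm. Starts upright on the table, any heading. Its handle stands out to its +y side, in its y-z plane, reaching 70 mm from the cup's axis. Origin: centre of its underside, z up.
- mug_loop (a point): Centre of the opening in the cup's handle, 46 mm out along the cup's +y and 42 mm above its underside. The opening is about 30 mm (along y) by 38 mm (along z) and goes through along the cup's x axis; the handle bar is 9 mm thick. The underside of the handle's level top bar is 61 mm above the cup's underside, the top side of its bottom bar about 23 mm.
- bar: Fixed narrow raised drying bar: a wooden bar 340 mm long (its y axis), only 36 mm wide (its x axis), level top 110 mm above the table, carried on two concrete blocks (each 60 mm along x, 70 mm along y, 90 mm high, 120 mm either side of the middle). Origin: on the table under the bar's middle, z up.
- hook_stand: Fixed steel hook stand: base 140 mm across, 12 mm high; post 16 mm thick, 218 mm high. One hook, a round rod 12 mm thick, runs level from the post along the stand's -x, its centre 200 mm above the table, to 75 mm from the post's axis, then turns up to a tip 87 mm out, topmost 218 mm high. Faces the robot roughly. Origin: centre of the base on the table, z up.
- hook_seat (a point): Point on the centre line of the hook's level rod, 50 mm out from the post's axis, 200 mm above the table.
- pot_a: Small round clay pot standing on the bar towards the bar's +y end, 44 mm across, 55 mm high; to be left alone. Origin: centre of its underside, on the bar's top.
- pot_b: The same kind of pot towards the bar's -y end; to be left alone. The clear gap between the two pots is 166 to 236 mm. Origin: centre of its underside, on the bar's top.
- beaker: Clay beaker without handle, 68 mm across, 85 mm high; bystander on the table. Origin: centre of its underside, z up.
- jar: Round amber glass jar, 70 mm across, 75 mm high; bystander on the table. Origin: centre of its underside, z up.
- kiln_prop: Grey round kiln prop, 38 mm across, 70 mm high; bystander on the table in front of the bar. Origin: centre of its underside, z up.
- rib: Wooden-handled metal spatula, 180 mm long, lying on the table behind everything; bystander.
There are look-alikes about, which are no part of the job. What is shaped like the mug but blue or yellow is not meant.

How it is judged:
At the end, for the whole second after the job is handed in: The trough stands still and level (0.1 rad) on the bar between the pots, lengthwise (0.2 rad), its middle within 15 mm of the bar's centre line; the cup hangs by its handle on the rod (it may swing): the rod goes through the opening; the pots stand on the bar (x of trough in the frame of bar between -0.015 and 0.015 m and y of trough in the frame of bar between -0.06 and 0.06 m and z of trough in the frame of bar between 0.105 and 0.116 m and angle between trough's own z axis and vertical below 0.1 rad and angle between the y axis of trough and the y axis of bar, either way round below 0.2 rad and contact force between trough and bar above 0.5 N and distance between mug_loop and hook_seat below 0.05 m and x of mug_loop in the frame of hook_stand above -0.085 m and y of mug_loop in the frame of hook_stand between -0.022 and 0.022 m and angle between the x axis of mug and the x axis of hook_stand, either way round below 0.9 rad and height (world z) of mug above 0.06 m and height (world z) of each of pot_a, pot_b above 0.1 m and angle between each of pot_a, pot_b's own z axis and vertical below 0.3 rad and linear speed of trough below 0.03 m/s and angular speed of trough below 0.4 rad/s); the robot touches nothing.
It fails at once if a small pot on the bar is shifted more than 20 mm or tipped over (distance of any of pot_a, pot_b from where it was at the start of the episode above 0.02 m or angle between any of pot_a, pot_b's own z axis and vertical above 0.5 rad).
It fails at once if the beaker, the jar, the kiln prop or the spatula is shifted more than 30 mm or tipped over (distance of any of beaker, jar, kiln_prop, rib from where it was at the start of the episode above 0.03 m or angle between any of beaker, jar, kiln_prop's own z axis and vertical above 0.5 rad).
It fails at once if the trough is let fall (it moves faster than 0.4 m/s with the fingers off it: a drop of more than about 8 mm) (contact force between the fingers and trough below 0.1 N and linear speed of trough above 0.4 m/s).
It also fails if it takes over 58 s, if anything falls off the work surface, if the arm or the gripper's body presses on something with over 40 N, if the wrist force passes 120 N, or if a joint passes its speed limit or range.

## Robot

A 7-joint arm with a two-finger parallel gripper is mounted at the origin on the work surface. World frame = base frame: x ahead of the robot, y to its left, z up, the work surface at z = 0. Lengths are in m, angles in rad, forces in N, time in s.
With the tool pointing down it reaches from about 0.4 to 0.9 m from the base axis. Payload 5.5 kg.
Tool frame: the origin (TCP) lies on the centre line of the jaws, within the pads' length; the fingertips stand robot.nose_length ahead of it and the grasp point (between the pads) lies 2 mm behind it (robot.nose_length is the distance from the TCP to the fingertips, in m); z points along the fingers, y is the line along which they close (so a half turn about z gives the same grasp; the last joint's range is limited). The gripper opens to 92 mm and grips with 3 to 60 N. Pads are 19 mm wide; open, the fingers measure 130 mm over their backs; the gripper's body (75 mm by 190 mm) begins 47 mm behind the grasp point.
Start: joints at [-0.846, 0.501, -0.427, 1.55, 0.221, 1.138, -0.21], TCP at [0.29, 0.582, 0.244] pointing down, gripper open.
Joint ranges: [-2.88, 2.88], [-0.31, 2.03], [-1.54, 1.56], [0.2, 2.42], [-1.41, 4.55], [0.19, 2.02], [-2.57, 2.57]. Speed limits (rad/s): [2.57, 2.57, 3.14, 3.14, 3.14, 3.14, 3.14].

## Interface

Orientations are given as a rotation vector (axis times angle).
In Python, from plant import robot, cams, spotter gives the robot as it stands.
- The arm moves only by the tool move_arm, never from a script. Its argument "steps" is one flat list of numbers, 5 for each row, row after row: the closure, from 0 (fully open) to 1 (shut), then the shift along the tool's x, y, z in cm, then the turn about the tool's z in degrees. In form: [claw, tx, ty, tz, turn, claw, tx, ty, tz, turn, ...]. A call has 1 to 10 rows; each row is the pose to reach, as a shift and turn from the pose commanded when the call began, along the tool's axes at that moment; what a row does not reach only later rows make up. A row lasts 1/12 s, in which the tool goes at most 41.7 mm and 7.16 degrees, less where a joint would pass 70% of its speed; a pose out of reach is approached as far as the arm can. A call with a gripper value outside its range is refused whole. The fingers move at their own pace and stop on an object; "newtons" is the grip in N (left out, the last holds). Time passes only in rows, so rows that repeat a pose let the fingers close. It gives the time, the measured TCP pose, the force, the opening and the grip force at its end, in the units of the state.
- robot.get_obs(): the state, without advancing time (a new reading comes with each control period).
- cams.capture(name): name is "scene" or "top"; returns a dict with "image" (384x512x3 uint8, blue, green, red), "range_z" (384x512 float32, m along the optical axis (not along the pixel's ray), 0 where there is no reading), "mtx" (3x3 intrinsics, pixels), "R" (3x3) and "t" (3): a world point X has camera coordinates R X + t. Camera axes: x right, y down, z forward; pixel columns grow to the right and rows downward; lengths in m; the calibration is good to about 2 mm. A picture is of the moment at which its call begins.
- robot.sign_off(): hands the job in; it is judged then, once.
Trained networks look in a picture, given as the dict that the camera call returned (one of the last four; its "shot" number tells which), for a name from the list of things; names that differ only in an ending like _2 or _b are one class to them, and where a whole thing is asked for, a point or a joint stands for the part that bears it (a point fixed in the world has none). Each returns a list of dicts, best first, with "score" (0 to 1); they miss things now and then, are a little off and sometimes report something else, mostly with a low value. They report only what shows in the picture. A call takes as long as a camera call. They do not tell look-alikes from the thing itself.
- spotter.cut_out(picture, target): "mask" (384x512 bool, what is visible of it) and "location" ([row, column] in pixels, amid what is visible of it).
The state is a dict: "time": time; "joint_pos": joint angles; "joint_vel": joint speeds; "tau": joint torques, N m; "eef_pos": TCP position; "eef_rot": TCP orientation; "contact_force": force on the tool from outside, world axes, zero at the start; "moment": the same for the moment, N m; "opening": opening from 0.0 (shut) to 1.0 (fully open); "grip_force": force on a finger pad.
Only numpy, scipy, OpenCV 4.12 (cv2) and the standard library are available. Lean on these libraries where they do the work, as an engineer would, in place of code of your own. Each camera call takes 0.05 s, during which the arm holds its last target. There are 200 camera calls.

## Working session

There is one attempt and no reset: what is moved stays moved. The work goes in short steps, Python scripts to look and compute and a tool call to move; the robot and the scene stay as the last step left them, time stands still between calls to the robot, and variables do not carry over. Pictures are saved under pics/ and viewed, at most 10 in all, crops included, and the job is handed in when it is done.

Besides the shell and the picture viewer there is one more tool, called after "Call:" as name(argument=value, ...) on one line, values as JSON. move_arm: Moves the arm, as the interface text tells. Its arguments: {"type":"object","properties":{"steps":{"type":"array"},"newtons":{"type":"number"}},"required":["steps"]}

```bash
mkdir -p pics; ls
python3 - <<'E'
from plant import robot,cams,spotter
import cv2,numpy as np,pickle
o=robot.get_obs();print({k:np.round(v,3) for k,v in o.items()},robot.nose_length)
for n in ["scene","top"]:
    p=cams.capture(n);pickle.dump(p,open(n+".pkl","wb"));cv2.imwrite(f"pics/{n}0.png",p["image"])
    print(n,p["mtx"].tolist(),(-p["R"].T@p["t"]).round(3))
    for t in ["trough","mug","bar","hook_stand","pot_a","beaker","jar","kiln_prop","rib"]:
        for d in spotter.cut_out(p,t):
            m=d["mask"]&(p["range_z"]>0)
            v,u=np.nonzero(m);z=p["range_z"][m]
            X=(np.linalg.inv(p["mtx"])@np.c_[u,v,np.ones(len(u))].T*z).T
            X=(X-p["t"])@p["R"]
            if len(X): print(t,round(d["score"],2),np.round(d["location"]),len(X),np.percentile(X,2,0).round(3),np.percentile(X,98,0).round(3))
E
```

```text
pics
{'time': np.float64(0.0), 'joint_pos': array([-0.846,  0.502, -0.427,  1.551,  0.221,  1.138, -0.21 ]), 'joint_vel': array([ 0.001, -0.   ,  0.   ,  0.001,  0.001, -0.   , -0.001]), 'tau': array([ 0.0000e+00, -5.6658e+01, -5.8160e+00, -2.7913e+01, -6.9000e-02,
        3.1000e-02,  0.0000e+00]), 'eef_pos': array([0.289, 0.581, 0.243]), 'eef_rot': array([-7.190e-01, -3.058e+00,  3.000e-03]), 'contact_force': array([-1.363, -0.063, -0.95 ]), 'moment': array([-0.051,  0.017, -0.003]), 'grip_force': np.float64(0.0), 'opening': np.float64(0.998)} 0.017
scene [[486.8066869475096, 0.0, 255.53853777521053], [0.0, 486.8066869475096, 192.3047075914139], [0.0, 0.0, 1.0]] [ 1.391 -0.043  1.138]
trough 0.58 [204. 310.] 982 [0.41  0.041 0.001] [0.515 0.179 0.052]
trough 0.51 [290. 261.] 928 [ 0.685 -0.05  -0.002] [0.857 0.01  0.023]
trough 0.19 [210. 270.] 226 [ 0.479 -0.02   0.007] [0.512 0.009 0.074]
mug 0.81 [144. 175.] 531 [ 0.194 -0.358  0.004] [ 0.273 -0.271  0.081]
mug 0.77 [191. 124.] 620 [ 0.428 -0.462  0.005] [ 0.518 -0.4    0.081]
mug 0.61 [189. 232.] 595 [ 0.389 -0.16   0.007] [ 0.
[... 1201 characters left out ...]
stand 0.79 [152. 336.] 2033 [ 0.555 -0.302  0.   ] [ 0.689 -0.176  0.214]
pot_a 0.68 [146. 212.] 223 [0.583 0.064 0.126] [0.616 0.097 0.167]
pot_a 0.57 [128. 125.] 281 [0.634 0.275 0.117] [0.67  0.309 0.166]
pot_a 0.56 [224. 291.] 514 [ 0.385 -0.162 -0.001] [ 0.46  -0.091  0.08 ]
beaker 0.73 [147. 215.] 249 [0.583 0.064 0.112] [0.621 0.101 0.167]
beaker 0.64 [250. 136.] 658 [0.317 0.248 0.   ] [0.375 0.309 0.085]
beaker 0.27 [200. 245.] 182 [ 0.47  -0.022  0.011] [0.506 0.011 0.072]
jar 0.73 [245. 352.] 561 [ 0.334 -0.308  0.024] [ 0.393 -0.25   0.077]
kiln_prop 0.69 [197. 246.] 190 [ 0.47  -0.022  0.002] [0.504 0.014 0.072]
rib 0.85 [113. 254.] 886 [ 0.678 -0.05  -0.003] [0.845 0.012 0.02 ]
```

View pics/top0.png

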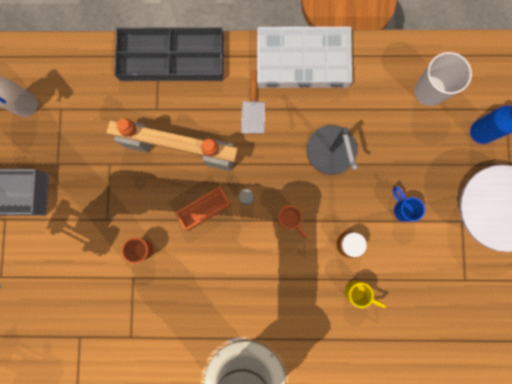

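View pics/scene0.png

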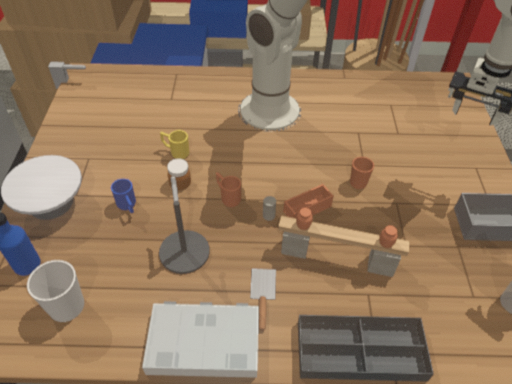

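Top view: the mug candidates are terracotta (289,217), blue (408,206) and yellow (362,296). I choose the terracotta one with its handle pointing down-right. The trough is at (203,208). The handleless beaker (137,250) and pots (125,127) and (210,148) are the same colour. The hook rod runs from about (349,137) to (353,167). Next I measure the poses and take a close crop.

```bash
cat > h.py <<'E'
import numpy as np,cv2,pickle
def cloud(p):
    v,u=np.nonzero(p["range_z"]>0);z=p["range_z"][v,u]
    X=(np.linalg.inv(p["mtx"])@np.c_[u,v,np.ones(len(u))].T*z).T
    return (X-p["t"])@p["R"],p["image"][v,u].astype(int)
def box(X,lo,hi): return np.all((X>lo)&(X<hi),1)
E
python3 - <<'E'
from h import *
from scipy.optimize import least_squares
P={n:pickle.load(open(n+".pkl","rb")) for n in ["scene","top"]}
def circ(X):
    r=least_squares(lambda q:np.hypot(X[:,0]-q[0],X[:,1]-q[1])-q[2],[*X[:,:2].mean(0),.03],loss='soft_l1',f_scale=.002).x
    return r.round(4)
for n,p in P.items():
    X,c=cloud(p);print(n)
    red=(c[:,2]-c[:,1]>40)
    def rect(m,l):
        Y=X[m]; r=cv2.minAreaRect((Y[:,:2]*1000).astype(np.float32));print(l,m.sum(),np.round(r[0],1),np.round(r[1],1),round(r[2],1),np.median(Y[:,2]).round(4))
    rect(box(X,[.38,.03,.035],[.53,.2,.06])&red,"trough rim")
    rect(box(X,[.55,.0,.104],[.72,.37,.114]),"bar top")
    for l,lo,hi in [("pota",[.6,.25,.12],[.7,.34,.18]),("potb",[.56,.04,.12],[.64,.125,.18]),("prop",[.45,-.04,.02],[.53,.035,.09])]:
        m=box(X,lo,hi);print(l,m.sum(),circ(X[m]),X[m].mean(0).round(3),X[m].min(0).round(3),X[m].max(0).round(3))
    m=box(X,[.36,-.19,.015],[.5,-.07,.1])&red
    Y=X[m];k=Y[:,2]>.072
    c1=circ(Y[k]);print("mugrim",c1,k.sum())
    d=np.hypot(*(Y[:,:2]-c1[:2]).T);f=Y[d>.042];print("handle",len(f),f.mean(0).round(4),np.degrees(np.arctan2(*(f.mean(0)-[*c1[:2],0])[1::-1])),d.max(),f[:,2].min(),f[:,2].max())
    m=box(X,[.5,-.36,.17],[.75,-.12,.24]);Y=X[m];print("hook",len(Y))
    mu=Y[:,:2].mean(0);u=np.linalg.svd(Y[:,:2]-mu,full_matrices=0)[2][0];s=(Y[:,:2]-mu)@u
    print(mu.round(4),u.round(3),s.min(),s.max(),[ (Y[np.argsort(s)[i]]).round(3).tolist() for i in (0,3,len(Y)//2,-4,-1)])
    m=box(X,[.5,-.36,.006],[.75,-.12,.018])&(c.max(1)<130);print("base",m.sum(),circ(X[m]),cv2.minEnclosingCircle((X[m][:,:2]).astype(np.float32)))
    m=box(X,[.5,-.36,.04],[.75,-.12,.16]);print("post",X[m].mean(0).round(4),m.sum())
i=P["top"]["image"][170:260,160:330];a=cv2.resize(i,None,fx=4.4,fy=4.4,interpolation=2)
cv2.imwrite("pics/crop1.png",a)
E
```

```text
scene
trough rim 401 [461.6 112.4] [ 60.6 144.3] 31.9 0.0459
bar top 1268 [632.2 186. ] [338.2  41.9] 77.7 0.109
pota 291 [0.6624 0.2929 0.0143] [0.666 0.291 0.149] [0.643 0.273 0.12 ] [0.682 0.315 0.169]
potb 268 [0.6116 0.0827 0.0146] [0.616 0.082 0.149] [0.592 0.062 0.12 ] [0.63  0.104 0.168]
prop 233 [ 0.4948 -0.0045  0.0153] [ 0.5   -0.005  0.056] [ 0.471 -0.023  0.02 ] [0.513 0.013 0.075]
mugrim [ 0.4383 -0.1195  0.0289] 132
handle 43 [ 0.3946 -0.1586  0.0546] -138.19326770533775 0.06797442971881949 0.021463817135486073 0.0757297476683021
hook 216
[ 0.6029 -0.2458] [0.975 0.222] -0.06265472188635483 0.03762246994168872 [[0.543, -0.263, 0.215], [0.546, -0.257, 0.219], [0.608, -0.238, 0.201], [0.638, -0.235, 0.171], [0.64, -0.238, 0.22]]
base 1545 [ 0.6301 -0.2397  0.0504] ((0.6296472549438477, -0.2402818202972412), 0.0716802328824997)
post [ 0.635  -0.2384  0.1021] 165
top
trough rim 377 [458.5 112.3] [ 56.8 140.2] 31.3 0.0473
bar top 1368 [628.2 186.9] [340.9  36.7] 77.5 0.1083
pota 273 [0.6518 0.2911 0.014 ] [0.65  0.289 0.151] [0.633 0.273 0.121] [0.673 0.315 0.167]
potb 243 [0.6004 0.0814 0.014 ] [0.599 0.081 0.154] [0.582 0.063 0.124] [0.621 0.102 0.169]
prop 182 [ 0.4869 -0.005   0.0139] [ 0.487 -0.005  0.065] [ 0.47  -0.023  0.022] [0.507 0.014 0.074]
mugrim [ 0.4337 -0.1188  0.0286] 107
handle 49 [ 0.391  -0.1546  0.0591] -139.98110373396833 0.06982316156718738 0.016899313562147012 0.07127893321015046
hook 253
[ 0.5896 -0.2463] [-0.972 -0.237] -0.044207654217002276 0.054986929263680026 [[0.633, -0.238, 0.216], [0.631, -0.236, 0.216], [0.591, -0.246, 0.206], [0.538, -0.259, 0.214], [0.536, -0.26, 0.212]]
base 1576 [ 0.628  -0.2396  0.0499] ((0.6264750361442566, -0.23939983546733856), 0.0699562132358551)
post [ 0.6216 -0.2361  0.1046] 80
```

View pics/crop1.png

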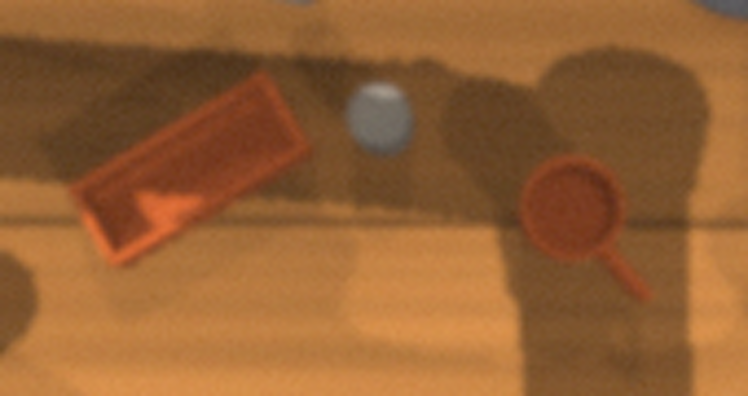

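The crop confirms the upright open trough on the left and the terracotta cup with its handle at lower right. I take the average of the two cameras: trough (0.460, 0.1125) with its width axis at 31.5°, bar (0.630, 0.1865) with its x axis at -12.4°, mug (0.436, -0.119) with its handle at -139°, and stand (0.629, -0.239) with its x axis at 13.2°.

```bash
cat > go.py <<'E'
import sys,numpy as np
from plant import robot
from scipy.spatial.transform import Rotation as R
o=robot.get_obs();M=R.from_rotvec(o["eef_rot"]).as_matrix();p=o["eef_pos"]
a=np.degrees(np.arctan2(M[1,1],M[0,1]))
print("t",round(float(o["time"]),2),"p",p.round(4),"yaw",round(a,1),"tilt",np.degrees(np.arccos(-M[2,2])).round(2),"F",o["contact_force"].round(1),"open",round(float(o["opening"]),3),"j",o["joint_pos"].round(2))
for s in sys.argv[1:]:
    v=[float(x) for x in s.split(",")]
    t=-((v[3]-a+90)%180-90)
    print(v,"shift cm",((np.array(v[:3])-p)@M*100).round(2),"turn",round(t,1))
E
python3 go.py .46,.1125,.12,31.5 .46,.1125,.03,31.5
```

```text
t 1.0 p [0.2896 0.582  0.2438] yaw 63.5 tilt 0.01 F [0.2 0.4 0.4] open 1.002 j [-0.85  0.5  -0.43  1.55  0.22  1.14 -0.21]
[0.46, 0.1125, 0.12, 31.5] shift cm [-36.17 -34.44  12.37] turn 32.0
[0.46, 0.1125, 0.03, 31.5] shift cm [-36.17 -34.44  21.37] turn 32.0
```

Call:
move_arm(steps=[0,-36.2,-34.4,4,32,0,-36.2,-34.4,4,32,0,-36.2,-34.4,4,32,0,-36.2,-34.4,4,32,0,-36.2,-34.4,4,32,0,-36.2,-34.4,4,32,0,-36.2,-34.4,4,32,0,-36.2,-34.4,4,32,0,-36.2,-34.4,4,32,0,-36.2,-34.4,4,32])

```text
time: 1.83
eef_pos: [0.4321, 0.1899, 0.2108]
eef_rot: [1.533, 2.741, 0.001]
contact_force: [0.9, 0.4, 0.3]
opening: 0.998
grip_force: 0.0
```

Call:
move_arm(steps=[0,0,0,0,0,0,0,0,0,0])

```text
time: 2.0
eef_pos: [0.4326, 0.1888, 0.2105]
eef_rot: [1.542, 2.736, -0.001]
contact_force: [-0.4, 0.8, 0.2]
opening: 1.002
grip_force: 0.0
```

```bash
python3 go.py .46,.1125,.11,31.5 .46,.1125,.03,31.5
```

```text
t 2.0 p [0.4326 0.1888 0.2105] yaw 31.2 tilt 0.04 F [-0.4  0.8  0.2] open 1.002 j [-0.32  0.2  -0.17  2.02  0.04  0.92  0.03]
[0.46, 0.1125, 0.11, 31.5] shift cm [-7.94 -1.61 10.05] turn -0.3
[0.46, 0.1125, 0.03, 31.5] shift cm [-7.94 -1.61 18.05] turn -0.3
```

Call:
move_arm(steps=[0,-7.9,-1.6,6,0,0,-7.9,-1.6,6,0,0,-7.9,-1.6,6,0,0,-7.9,-1.6,10,0,0,-7.9,-1.6,14,0,0,-7.9,-1.6,16.5,0,0,-7.9,-1.6,18,0,0,-7.9,-1.6,18,0])

```text
time: 2.67
eef_pos: [0.4565, 0.1173, 0.0274]
eef_rot: [-1.528, -2.739, 0.005]
contact_force: [-0.5, -0.0, 0.5]
opening: 1.003
grip_force: 0.0
```

```bash
python3 go.py .46,.1125,.03,31.5
```

```text
t 2.67 p [0.4565 0.1173 0.0274] yaw 31.7 tilt 0.35 F [-0.5 -0.   0.5] open 1.003 j [-0.23  0.51 -0.09  2.13  0.09  0.51  0.16]
[0.46, 0.1125, 0.03, 31.5] shift cm [-0.59  0.04 -0.26] turn 0.2
```

Call:
move_arm(steps=[0,0,0,0,0,0,0,0,0,0])

```text
time: 2.83
eef_pos: [0.4601, 0.1174, 0.0314]
eef_rot: [1.532, 2.742, 0.003]
contact_force: [1.0, 0.6, 0.9]
opening: 1.0
grip_force: 0.0
```

```bash
python3 go.py .46,.1125,.03,31.5
```

```text
t 2.83 p [0.4601 0.1174 0.0314] yaw 31.6 tilt 0.1 F [1.  0.6 0.9] open 1.0 j [-0.23  0.51 -0.09  2.13  0.09  0.51  0.16]
[0.46, 0.1125, 0.03, 31.5] shift cm [-0.41 -0.27  0.14] turn 0.1
```

Call:
move_arm(steps=[0.3,-0.4,-0.1,0,0,0.45,-0.4,-0.1,0,0,1,-0.4,-0.1,0,0,1,-0.4,-0.1,0,0,1,-0.4,-0.1,0,0,1,-0.4,-0.1,0,0,1,-0.4,-0.1,0,0], newtons=25)

```text
time: 3.42
eef_pos: [0.4608, 0.1121, 0.0307]
eef_rot: [1.534, 2.741, 0.001]
contact_force: [-0.7, -1.5, 3.3]
opening: 0.611
grip_force: 25.0
```

```bash
python3 - <<'E'
s=open('go.py').read()
s=s.replace("from plant import robot","from plant import robot,cams")
s=s.replace('p=o["eef_pos"]','''p=o["eef_pos"]
ps=[p]
for _ in range(4): cams.capture("top");ps.append(robot.get_obs()["eef_pos"])
print("sd mm",(np.std(ps,0)*1000).round(1));p=np.mean(ps,0)''')
s=s.replace('"open",','"grip",float(o["grip_force"]),"open",')
open('go.py','w').write(s)
E
python3 go.py .46,.1125,.03,31.5
```

```text
sd mm [0. 0. 0.]
t 3.42 p [0.4607 0.1121 0.0307] yaw 31.5 tilt 0.02 F [-0.7 -1.5  3.3] grip 24.994941651821136 open 0.611 j [-0.22  0.51 -0.09  2.13  0.09  0.51  0.17]
[0.46, 0.1125, 0.03, 31.5] shift cm [ 0.08 -0.04  0.07] turn 0.0
```

```bash
sed -i '/^ps=\[p\]/d;/^for _ in/d;/^print("sd/d' go.py; python3 go.py .6305,.1867,.25,-12.4
```

```text
t 3.62 p [0.4607 0.112  0.0307] yaw 31.5 tilt 0.02 F [-1.  -0.6  6.2] grip 24.99545931816101 open 0.612 j [-0.22  0.51 -0.09  2.13  0.09  0.51  0.17]
[0.6305, 0.1867, 0.25, -12.4] shift cm [ -2.52  18.38 -21.93] turn 43.9
```

Call:
move_arm(steps=[1,0,0,-2,0,1,0,0,-6,0,1,0,0,-10,0,1,0,0,-14,0,1,0,0,-18,0,1,0,0,-22,0,1,0,0,-22,0])

```text
time: 4.2
eef_pos: [0.4646, 0.1133, 0.2577]
eef_rot: [1.53, 2.734, 0.013]
contact_force: [1.2, 1.0, -4.4]
opening: 0.603
grip_force: 25.0
```

```bash
python3 go.py .6305,.1867,.25,-12.4
```

```text
t 4.2 p [0.4646 0.1133 0.2577] yaw 31.5 tilt 0.71 F [ 1.2  1.  -4.4] grip 24.9935182929039 open 0.603 j [-0.18  0.14 -0.13  1.97  0.02  1.02  0.23]
[0.6305, 0.1867, 0.25, -12.4] shift cm [-2.42 17.97  0.99] turn 43.9
```

Call:
move_arm(steps=[1,-0.5,3,0,7,1,-1,6,0,14,1,-1.3,9,0,21,1,-1.6,12,0,28,1,-2,15,0,35,1,-2.3,17,0,41,1,-2.5,18.4,0,44,1,-2.5,18.4,0,44,1,-2.5,18.4,0,44,1,-2.5,18.4,0,44])

```text
time: 5.03
eef_pos: [0.629, 0.1864, 0.2486]
eef_rot: [-2.447, -1.968, 0.005]
contact_force: [-0.5, 0.1, -4.5]
opening: 0.607
grip_force: 25.0
```

```bash
python3 go.py .6305,.1867,.16,-12.4
python3 - <<'E'
from plant import cams
from h import *
for n in ["scene","top"]:
    p=cams.capture(n);X,c=cloud(p);red=(c[:,2]-c[:,1]>40)
    m=box(X,[.5,.05,.25],[.76,.32,.31])&red;Y=X[m]
    if len(Y): r=cv2.minAreaRect((Y[:,:2]*1000).astype(np.float32));print(n,len(Y),np.round(r[0],1),np.round(r[1],1),round(r[2],1),Y[:,2].max())
    m=box(X,[.5,.05,.17],[.76,.32,.31])&red;Y=X[m]
    r=cv2.minAreaRect((Y[:,:2]*1000).astype(np.float32));print(n,len(Y),np.round(r[0],1),np.round(r[1],1),round(r[2],1),Y[:,2].min(),Y[:,2].max())
    cv2.imwrite(f"pics/{n}1.png",cv2.resize(p["image"][(150 if n=="scene" else 80):,(200 if n=="scene" else 60):][:160,:230],None,fx=3,fy=3))
E
```

```text
t 5.03 p [0.629  0.1864 0.2486] yaw -12.4 tilt 0.21 F [-0.5  0.1 -4.5] grip 24.993537068367004 open 0.607 j [-0.32  0.47 -0.01  1.54  0.    1.13 -0.55]
[0.6305, 0.1867, 0.16, -12.4] shift cm [0.08 0.17 8.86] turn 0.0
scene 403 [632.7 186.4] [140.3  60.7] 76.9 0.27131067843634177
scene 816 [633.2 186.4] [140.1  60.9] 77.6 0.2148140017095666 0.27131067843634177
top 273 [607. 141.] [130.   60.9] 4.0 0.30839468216959703
top 799 [608.3 145.5] [117.8  81.2] 17.2 0.21681724414722345 0.30839468216959703
```

View pics/scene1.png

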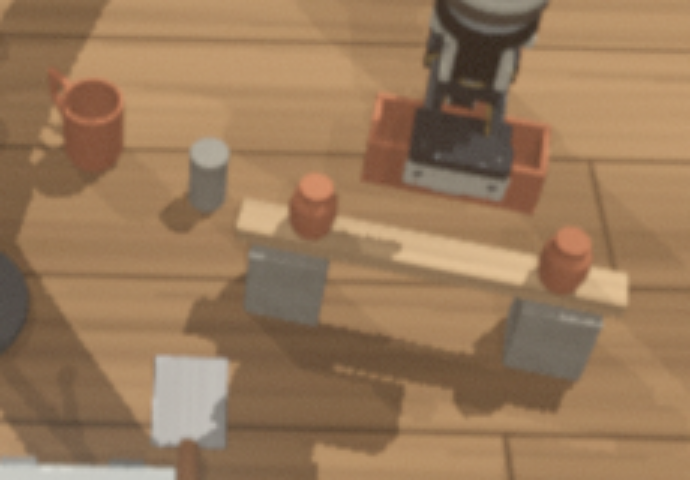

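The trough hangs level over the bar, centred between the pots at crop (312,205) and (565,258). In the scene camera its centre agrees with the bar's to within 1 mm. Lowering it now.

Call:
move_arm(steps=[1,0,0,3,0,1,0,0,6,0,1,0,0,8,0,1,0,0,9.5,0,1,0,0,10,0,1,0,0,10.3,0,1,0,0,10.5,0,1,0,0,10.5,0,1,0,0,10.5,0])

```text
time: 5.88
eef_pos: [0.6313, 0.1872, 0.1469]
eef_rot: [2.449, 1.967, 0.003]
contact_force: [1.1, -0.5, -3.3]
opening: 0.61
grip_force: 25.0
```

```bash
python3 go.py .6305,.1867,.1407,-12.4
```

```text
t 5.88 p [0.6313 0.1872 0.1469] yaw -12.5 tilt 0.13 F [ 1.1 -0.5 -3.3] grip 24.993470907211304 open 0.61 j [-0.32  0.58 -0.01  1.62  0.01  0.94 -0.55]
[0.6305, 0.1867, 0.1407, -12.4] shift cm [-0.07 -0.07  0.62] turn -0.1
```

Call:
move_arm(steps=[1,0,0,0.2,0,1,0,0,0.3,0,1,0,0,0.4,0,1,0,0,0.5,0,1,0,0,0.55,0,1,0,0,0.6,0,1,0,0,0.6,0,1,0,0,0.6,0,1,0,0,0.6,0])

```text
time: 6.63
eef_pos: [0.6307, 0.1871, 0.1408]
eef_rot: [2.449, 1.967, 0.001]
contact_force: [-3.2, -0.1, 5.1]
opening: 0.607
grip_force: 25.0
```

```bash
python3 go.py .6305,.1867,.1407,-12.4
```

```text
t 6.63 p [0.6307 0.1871 0.1408] yaw -12.5 tilt 0.04 F [-3.2 -0.1  5.1] grip 24.99477446079254 open 0.607 j [-0.32  0.58 -0.01  1.62  0.01  0.93 -0.55]
[0.6305, 0.1867, 0.1407, -12.4] shift cm [-0.04 -0.01  0.01] turn -0.1
```

The vertical force went from -3.3 to +5.1 N, so the trough is resting on the bar. Releasing.

Call:
move_arm(steps=[0.38,0,0,0,0,0.35,0,0,0,0,0.3,0,0,0,0,0.15,0,0,0,0,0.1,0,0,0,0,0.1,0,0,-1,0,0.1,0,0,-4,0,0.1,0,0,-8,0,0.1,0,0,-12,0,0.1,0,0,-12,0])

```text
time: 7.47
eef_pos: [0.6353, 0.1885, 0.2701]
eef_rot: [2.445, 1.964, 0.023]
contact_force: [1.8, 1.6, 1.7]
opening: 0.9
grip_force: 0.0
```

```bash
python3 go.py .436,-.119,.2,-49
python3 - <<'E'
from plant import cams
from h import *
p=cams.capture("scene");X,c=cloud(p);red=(c[:,2]-c[:,1]>40)
m=box(X,[.58,.115,.145],[.69,.26,.18])&red;Y=X[m]
r=cv2.minAreaRect((Y[:,:2]*1000).astype(np.float32));print(len(Y),np.round(r[0],1),np.round(r[1],1),round(r[2],1),Y[:,2].max(),np.median(Y[:,2]))
E
```

```text
t 7.47 p [0.6353 0.1885 0.2701] yaw -12.5 tilt 0.9 F [1.8 1.6 1.7] grip 0.0 open 0.9 j [-0.32  0.46 -0.01  1.51  0.    1.15 -0.55]
[0.436, -0.119, 0.2, -49.0] shift cm [-34.38 -12.91   6.56] turn 36.5
613 [633.8 187. ] [139.3  61.4] 76.7 0.16509577285030488 0.15606920012123585
```

Call:
move_arm(steps=[0,-34.4,-12.9,5,36.5,0,-34.4,-12.9,5,36.5,0,-34.4,-12.9,5,36.5,0,-34.4,-12.9,5,36.5,0,-34.4,-12.9,5,36.5,0,-34.4,-12.9,5,36.5,0,-34.4,-12.9,5,36.5,0,-34.4,-12.9,5,36.5,0,-34.4,-12.9,5,36.5,0,-34.4,-12.9,5,36.5])

```text
time: 8.35
eef_pos: [0.4247, -0.1273, 0.2083]
eef_rot: [-2.947, -1.087, 0.007]
contact_force: [-0.8, 0.1, -1.0]
opening: 1.002
grip_force: 0.0
```

Call:
move_arm(steps=[0,0,0,0,0,0,0,0,0,0,0,0,0,0,0])

```text
time: 8.6
eef_pos: [0.4313, -0.1199, 0.2096]
eef_rot: [-2.941, -1.104, -0.001]
contact_force: [-0.2, 0.3, 0.3]
opening: 0.998
grip_force: 0.0
```

```bash
python3 go.py .436,-.119,.055,-49
```

```text
t 8.6 p [ 0.4313 -0.1199  0.2096] yaw -48.8 tilt 0.04 F [-0.2  0.3  0.3] grip 0.0 open 0.998 j [-0.02  0.15  0.25  2.09 -0.05  0.9  -0.59]
[0.436, -0.119, 0.055, -49.0] shift cm [ 0.4   0.24 15.46] turn 0.2
```

Call:
move_arm(steps=[0,0.4,0.2,3,0,0,0.4,0.2,6,0,0,0.4,0.2,9,0,0,0.4,0.2,12,0,0,0.4,0.2,14,0,0,0.4,0.2,15.5,0,0,0.4,0.2,15.5,0,0,0.4,0.2,15.5,0,0,0.4,0.2,15.5,0])

```text
time: 9.35
eef_pos: [0.4357, -0.1194, 0.055]
eef_rot: [2.941, 1.103, 0.001]
contact_force: [1.6, -0.7, 0.9]
opening: 1.0
grip_force: 0.0
```

Call:
move_arm(steps=[0.2,0,0,0,0,0.3,0,0,0,0,0.5,0,0,0,0,1,0,0,0,0,1,0,0,0,0,1,0,0,0,0,1,0,0,0,0], newtons=20)

```text
time: 9.93
eef_pos: [0.4347, -0.1199, 0.0547]
eef_rot: [-2.942, -1.101, -0.0]
contact_force: [-2.6, 1.0, 3.6]
opening: 0.653
grip_force: 20.0
```

```bash
python3 go.py .436,-.119,.055,-49
```

```text
t 9.93 p [ 0.4347 -0.1199  0.0547] yaw -49.0 tilt 0.02 F [-2.6  1.   3.6] grip 19.99788259388879 open 0.653 j [ 0.04  0.44  0.2   2.18 -0.17  0.54 -0.49]
[0.436, -0.119, 0.055, -49.0] shift cm [ 0.16  0.02 -0.03] turn 0.0
```

Call:
move_arm(steps=[1,0,0,-1.5,0,1,0,0,-4.5,0,1,0,0,-8,0,1,0,0,-12,0,1,0,0,-15,0,1,0,0,-16.4,0,1,0,0,-16.4,0])

```text
time: 10.52
eef_pos: [0.4369, -0.1206, 0.2218]
eef_rot: [2.939, 1.1, 0.01]
contact_force: [0.5, 0.2, -2.5]
opening: 0.65
grip_force: 20.0
```

```bash
python3 go.py .492,-.223,.219,13.2
```

```text
t 10.52 p [ 0.4369 -0.1206  0.2218] yaw -49.0 tilt 0.41 F [ 0.5  0.2 -2.5] grip 19.9967955815373 open 0.65 j [-0.04  0.14  0.27  2.07 -0.05  0.93 -0.6 ]
[0.492, -0.223, 0.219, 13.2] shift cm [-2.57 11.34  0.33] turn -62.2
```

Call:
move_arm(steps=[1,0,0,0,-7,1,0,0,0,-14,1,0,0,0,-21,1,0,0,0,-28,1,-0.2,1,0,-35,1,-0.5,2,0,-42,1,-1,4,0,-49,1,-1.5,7,0,-56,1,-2.2,10,0,-62.2,1,-2.6,11.3,0,-62.2])

```text
time: 11.35
eef_pos: [0.4895, -0.2257, 0.2164]
eef_rot: [-1.946, -2.466, 0.003]
contact_force: [0.1, -0.7, -1.4]
opening: 0.652
grip_force: 20.0
```

Call:
move_arm(steps=[1,0,0,0,0,1,0,0,0,0,1,0,0,0,0])

```text
time: 11.6
eef_pos: [0.488, -0.2209, 0.2168]
eef_rot: [-1.949, -2.459, 0.001]
contact_force: [-0.0, 0.1, -1.4]
opening: 0.652
grip_force: 20.0
```

```bash
python3 go.py .492,-.223,.219,13.2
cat > hk.py <<'E'
from plant import cams
from h import *
import sys
for n in ["scene","top"]:
    p=cams.capture(n);X,c=cloud(p);red=(c[:,2]-c[:,1]>40)
    pickle.dump(p,open(n+"_m.pkl","wb"))
    m=box(X,[.4,-.33,.13],[.68,-.15,.26])&red;Y=X[m]
    print(n,len(Y),Y.min(0).round(4),Y.max(0).round(4))
    e=np.array([.9735,.2287]);q=np.array([-.2287,.9735]);S=np.array([.629,-.2385])
    a=(Y[:,:2]-S)@e;b=(Y[:,:2]-S)@q
    f=b<np.percentile(b,1)+.030
    k=b<b.min()+.028
    print("stand x,y of red:",a.min().round(4),a.max().round(4),b.min().round(4),b.max().round(4))
    for lo in np.arange(b.min(),b.min()+.04,.008):
        k=(b>=lo)&(b<lo+.008)
        if k.sum():print("  y",lo.round(3),k.sum(),"x",np.median(a[k]).round(4),"z",Y[k,2].min().round(4),Y[k,2].max().round(4))
    m=box(X,[.5,-.36,.185],[.75,-.12,.225])&~red&((((X[:,:2]-S)@e)>-.095)&(((X[:,:2]-S)@e)<.015)&(abs((X[:,:2]-S)@q)<.022));H=X[m]
    a=(H[:,:2]-S)@e;b=(H[:,:2]-S)@q
    k=(a<-.015)&(a>-.07);print("rod y",k.sum(),np.polyfit(a[k],b[k],1).round(4),np.median(b[k]).round(4),"z",np.percentile(H[k,2],[5,95]).round(4),"xmin",a.min().round(4),a.max().round(4))
    img=p["image"];r0,c0=(130,110) if n=="scene" else (100,250)
    cv2.imwrite(sys.argv[1]%n,cv2.resize(img[r0:r0+150,c0:c0+190],None,fx=4,fy=4,interpolation=2))
E
python3 hk.py pics/%s_m1.png
```

```text
t 11.6 p [ 0.488  -0.2209  0.2168] yaw 13.2 tilt 0.2 F [-0.   0.1 -1.4] grip 19.997357462416403 open 0.652 j [ 0.2   0.3   0.21  1.88 -0.07  0.97  0.67]
[0.492, -0.223, 0.219, 13.2] shift cm [-0.29  0.34 -0.22] turn 0.0
scene 189 [ 0.4579 -0.2898  0.1666] [ 0.5213 -0.1919  0.2444]
stand x,y of red: -0.1638 -0.0991 -0.0214 0.075
  y -0.021 34 x -0.1294 z 0.193 0.233
  y -0.013 18 x -0.1293 z 0.1785 0.2349
  y -0.005 16 x -0.1305 z 0.1772 0.2367
  y 0.003 8 x -0.1303 z 0.1838 0.2348
rod y 74 [ 0.0188 -0.0002] -0.0012 z [0.1998 0.2078] xmin -0.0897 0.0112
top 129 [ 0.4582 -0.2115  0.1656] [ 0.5054 -0.1898  0.2428]
stand x,y of red: -0.1598 -0.1109 0.0597 0.0808
  y 0.06 11 x -0.1319 z 0.1656 0.1864
  y 0.068 37 x -0.1518 z 0.17 0.2428
  y 0.076 81 x -0.1369 z 0.1711 0.2427
rod y 8 [-0.6462 -0.0108] 0.0006 z [0.2028 0.2065] xmin -0.0196 0.0034
```

View pics/scene_m1.png

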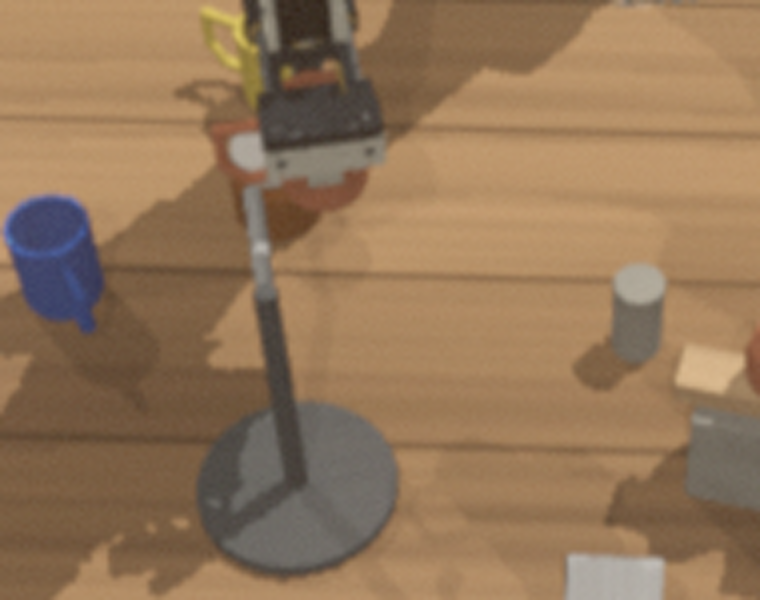

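The scene crop shows the handle opening (about 235,150) in line with the hook tip (255,190). The opening's centre is about 3 mm off to +y. I correct that, then slide it on.

Call:
move_arm(steps=[1,-0.35,0,0,0,1,-0.35,0,0,0,1,-0.35,1.5,0,0,1,-0.35,2.5,0,0,1,-0.35,3,0,0,1,-0.35,3,0,0])

```text
time: 12.2
eef_pos: [0.5207, -0.2178, 0.2185]
eef_rot: [1.947, 2.464, 0.001]
contact_force: [0.3, 0.4, -2.0]
opening: 0.653
grip_force: 20.0
```

```bash
python3 go.py .492,-.223,.219,13.2; python3 hk.py pics/%s_m2.png
```

```text
t 12.2 p [ 0.5207 -0.2178  0.2185] yaw 13.4 tilt 0.05 F [ 0.3  0.4 -2. ] grip 19.99743467196822 open 0.653 j [ 0.19  0.34  0.2   1.81 -0.08  0.99  0.65]
[0.492, -0.223, 0.219, 13.2] shift cm [ 0.16 -2.91 -0.05] turn 0.2
scene 189 [ 0.4917 -0.286   0.1657] [ 0.5547 -0.1896  0.2476]
stand x,y of red: -0.1297 -0.0676 -0.0256 0.0708
  y -0.026 38 x -0.0964 z 0.1952 0.236
  y -0.018 22 x -0.0972 z 0.1854 0.2356
  y -0.01 8 x -0.0974 z 0.1888 0.2332
  y -0.002 6 x -0.0962 z 0.2337 0.236
rod y 77 [ 0.0075 -0.0006] -0.0009 z [0.2006 0.2079] xmin -0.0947 0.0118
top 111 [ 0.4939 -0.2087  0.1669] [ 0.5315 -0.1877  0.246 ]
stand x,y of red: -0.1227 -0.0855 0.0556 0.0758
  y 0.056 10 x -0.0967 z 0.1669 0.1716
  y 0.064 28 x -0.1161 z 0.1714 0.2448
  y 0.072 73 x -0.1057 z 0.1732 0.246Traceback (most recent call last):
  File "hk.py", line 19, in <module>
    k=(a<-.015)&(a>-.07);print("rod y",k.sum(),np.polyfit(a[k],b[k],1).round(4),np.median(b[k]).round(4),"z",np.percentile(H[k,2],[5,95]).round(4),"xmin",a.min().round(4),a.max().round(4))
                                               ~~~~~~~~~~^^^^^^^^^^^^^
    raise TypeError("expected non-empty vector for x")
TypeError: expected non-empty vector for x
```

Call:
move_arm(steps=[1,0,1,0,0,1,0,2,0,0,1,0,2,0,0,1,0,2,0,0])

```text
time: 12.63
eef_pos: [0.5395, -0.2137, 0.2183]
eef_rot: [-1.949, -2.464, -0.0]
contact_force: [0.1, -0.3, -2.1]
opening: 0.652
grip_force: 20.0
```

Call:
move_arm(steps=[1,0,1,0,0,1,0,2,0,0,1,0,3,0,0,1,0,3,0,0,1,0,3,0,0,1,0,3,0,0])

```text
time: 13.13
eef_pos: [0.5677, -0.2074, 0.2181]
eef_rot: [-1.95, -2.462, 0.001]
contact_force: [-0.2, 0.3, -1.7]
opening: 0.651
grip_force: 20.0
```

```bash
python3 go.py .492,-.223,.219,13.2; python3 hk.py pics/%s_m3.png 2>&1 | grep -v File
```

```text
t 13.13 p [ 0.5677 -0.2074  0.2181] yaw 13.3 tilt 0.05 F [-0.2  0.3 -1.7] grip 19.99714845616836 open 0.651 j [ 0.16  0.41  0.19  1.71 -0.09  1.02  0.61]
[0.492, -0.223, 0.219, 13.2] shift cm [ 0.22 -7.72 -0.08] turn 0.1
scene 185 [ 0.5401 -0.2751  0.1657] [ 0.6014 -0.1823  0.246 ]
stand x,y of red: -0.0813 -0.0192 -0.026 0.0658
  y -0.026 37 x -0.0491 z 0.1954 0.2345
  y -0.018 21 x -0.0489 z 0.1867 0.2339
  y -0.01 8 x -0.0499 z 0.2307 0.2351
  y -0.002 6 x -0.0498 z 0.23 0.2339
rod y 76 [0.0896 0.0016] -0.0017 z [0.193  0.2095] xmin -0.0878 0.0109
top 33 [ 0.5583 -0.191   0.1683] [ 0.5842 -0.1769  0.244 ]
stand x,y of red: -0.0551 -0.0327 0.0568 0.0756
  y 0.057 2 x -0.0336 z 0.1683 0.1715
  y 0.065 12 x -0.0406 z 0.1884 0.244
  y 0.073 19 x -0.0501 z 0.1927 0.242
Traceback (most recent call last):
TypeError: expected non-empty vector for x
```

View pics/scene_m3.png

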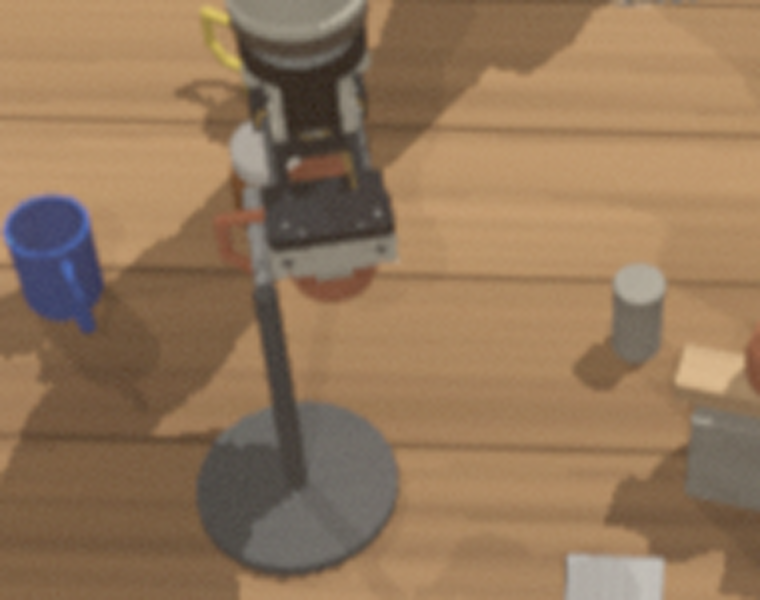

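The rod now passes through the handle opening: the handle's top bar crosses over the rod at (258,215). The loop is about 49 mm out from the post. Lowering until it rests.

Call:
move_arm(steps=[1,0,0,0.6,0,1,0,0,1.2,0,1,0,0,1.6,0,1,0,0,1.8,0,1,0,0,1.9,0,1,0,0,1.9,0,1,0,0,1.9,0])

```text
time: 13.82
eef_pos: [0.568, -0.2074, 0.1995]
eef_rot: [1.95, 2.463, 0.0]
contact_force: [0.4, 0.4, -1.4]
opening: 0.654
grip_force: 20.0
```

Call:
move_arm(steps=[0.3,0,0,0,0,0,0,0,0,0,0,0,0,0,0,0,0,0,-1,0,0,0,0,-4,0,0,0,0,-8,0,0,0,0,-12,0,0,0,0,-15,0,0,0,0,-15,0,0,0,0,-15,0])

```text
time: 14.65
eef_pos: [0.5692, -0.208, 0.3531]
eef_rot: [1.947, 2.458, 0.004]
contact_force: [0.5, -0.3, -0.3]
opening: 0.997
grip_force: 0.0
```

Call:
move_arm(steps=[0,0,-4,0,0,0,0,-8,0,0,0,0,-12,0,0,0,0,-16,0,0,0,0,-20,0,0,0,0,-20,0,0,0,0,-20,0,0,0,0,-20,0,0,0,0,-20,0,0,0,0,-20,0,0])

```text
time: 15.48
eef_pos: [0.3742, -0.2525, 0.349]
eef_rot: [-1.948, -2.464, 0.001]
contact_force: [-0.4, -1.1, -0.2]
opening: 0.999
grip_force: 0.0
```

```bash
python3 go.py .492,-.223,.219,13.2; python3 hk.py pics/%s_m4.png 2>&1 | grep -v File
python3 - <<'E'
from h import *
p=pickle.load(open("scene_m.pkl","rb"));cv2.imwrite("pics/scene_full2.png",cv2.resize(p["image"][110:310,100:430],None,fx=2.4,fy=2.4))
E
```

```text
t 15.48 p [ 0.3742 -0.2525  0.349 ] yaw 13.4 tilt 0.05 F [-0.4 -1.1 -0.2] grip 0.0 open 0.999 j [ 0.26  0.01  0.28  1.9  -0.    1.23  0.77]
[0.492, -0.223, 0.219, 13.2] shift cm [ 0.15 12.15 12.99] turn 0.2
scene 733 [ 0.5347 -0.2722  0.1302] [ 0.6065 -0.1691  0.2247]
stand x,y of red: -0.0834 -0.0171 -0.0228 0.083
  y -0.023 28 x -0.049 z 0.1695 0.2069
  y -0.015 19 x -0.0483 z 0.1702 0.2141
  y -0.007 9 x -0.0484 z 0.2134 0.2229
  y 0.001 23 x -0.0489 z 0.1529 0.2247
  y 0.009 87 x -0.037 z 0.1302 0.2189
rod y 63 [-0.0181 -0.0014] -0.0007 z [0.1999 0.2177] xmin -0.0885 0.0114
top 752 [ 0.5316 -0.2711  0.1301] [ 0.6308 -0.1664  0.225 ]
stand x,y of red: -0.0851 0.0003 -0.0206 0.0866
  y -0.021 15 x -0.0559 z 0.181 0.2038
  y -0.013 10 x -0.055 z 0.179 0.2161
  y -0.005 31 x -0.0568 z 0.1489 0.225
  y 0.003 54 x -0.058 z 0.1457 0.2237
  y 0.011 57 x -0.0584 z 0.1359 0.2185
rod y 98 [-0.0052  0.0006] 0.0009 z [0.1996 0.2064] xmin -0.0949 0.0045
```

View pics/scene_full2.png

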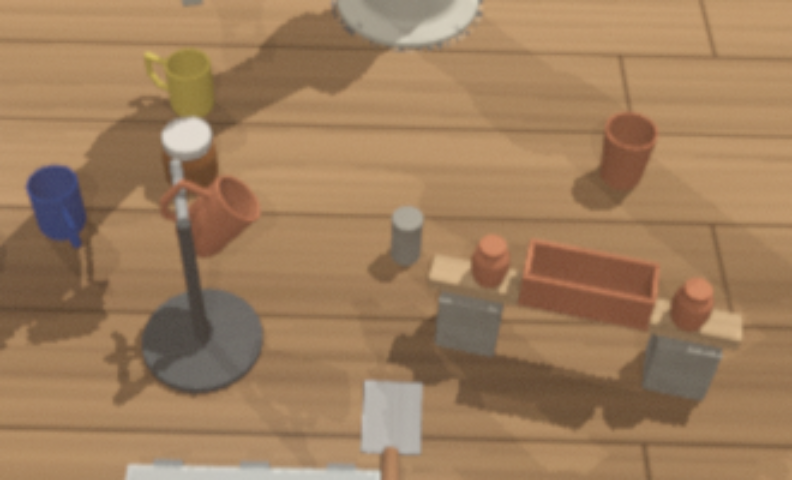

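The cup hangs by its handle on the rod at (185,190). The trough lies along the bar at (590,285) between the undisturbed pots. I wait about two seconds for the swing to die down, re-check, then hand in.

Call:
move_arm(steps=[0,0,0,0,0,0,0,0,0,0,0,0,0,0,0,0,0,0,0,0,0,0,0,0,0,0,0,0,0,0,0,0,0,0,0,0,0,0,0,0,0,0,0,0,0,0,0,0,0,0])

```text
time: 16.42
eef_pos: [0.3732, -0.2532, 0.3495]
eef_rot: [1.95, 2.463, 0.0]
contact_force: [0.1, 0.1, -0.4]
opening: 0.998
grip_force: 0.0
```

Call:
move_arm(steps=[0,0,0,0,0,0,0,0,0,0,0,0,0,0,0,0,0,0,0,0,0,0,0,0,0,0,0,0,0,0,0,0,0,0,0,0,0,0,0,0,0,0,0,0,0,0,0,0,0,0])

```text
time: 17.25
eef_pos: [0.3732, -0.2532, 0.3494]
eef_rot: [-1.95, -2.463, 0.0]
contact_force: [0.4, -0.4, 0.2]
opening: 0.998
grip_force: 0.0
```

```bash
python3 hk.py pics/%s_m5.png 2>&1 | grep -v File; python3 -c "
from plant import robot
print(robot.sign_off())"
```

```text
scene 689 [ 0.5354 -0.2742  0.1342] [ 0.6081 -0.1737  0.2239]
stand x,y of red: -0.0823 -0.017 -0.0252 0.0774
  y -0.025 26 x -0.0477 z 0.172 0.2043
  y -0.017 41 x -0.0478 z 0.1417 0.2091
  y -0.009 10 x -0.05 z 0.2095 0.2182
  y -0.001 10 x -0.0503 z 0.1703 0.2238
  y 0.007 78 x -0.0369 z 0.1347 0.2239
rod y 67 [-0.0156 -0.0013] -0.0004 z [0.2012 0.2114] xmin -0.0888 0.0105
top 764 [ 0.5348 -0.2812  0.1303] [ 0.631  -0.1841  0.2203]
stand x,y of red: -0.0851 0.0005 -0.0309 0.0671
  y -0.031 16 x -0.0586 z 0.1422 0.1975
  y -0.023 40 x -0.0582 z 0.1463 0.2076
  y -0.015 16 x -0.0565 z 0.1352 0.2136
  y -0.007 47 x -0.0584 z 0.1339 0.2164
  y 0.001 76 x -0.0592 z 0.1383 0.2203
rod y 95 [-0.0087  0.0004] 0.0011 z [0.1985 0.2068] xmin -0.095 0.0041
the job is handed in; nothing more can be done
None
```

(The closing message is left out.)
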